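# Open the pressure cooker

## Robot

A 6-joint arm with a two-finger parallel gripper is mounted at the origin on a cart in front of the work surface, level with it; the furniture and walls round the work are solid. World frame = base frame: x ahead of the robot, y to its left, z up, the work surface at z = 0. Lengths are in m, angles in degrees, forces in N, time in s.
With the tool pointing down it reaches from about 0.4 to 0.825 m from the base axis. Payload 7 kg.
Tool frame: the origin (TCP) lies at the very end of the fingers, on their centre line; the grasp point (between the pads) lies 19 mm behind it; z points along the fingers, y is the line along which they close (so a half turn about z gives the same grasp; the last joint's range is limited). The gripper opens to 88 mm and grips with 3 to 60 N. Pads are 19 mm wide; open, the fingers measure 130 mm over their backs; the gripper's body (78 mm by 193 mm) begins 47 mm behind the grasp point.
Start: joints at [-59.009, 20.546, 0.682, 0, -70.136, -16.507], TCP at [0.169, -0.654, 0.227] pointing down, gripper open.
Joint ranges: [-176.03, 176.03], [-82.01, 121.73], [-58.28, 71.71], [-173.87, 95.51], [-174.79, -0.11], [-173.66, 173.66]. Speed limits (degrees/s): [136.94, 136.94, 172.46, 180, 180, 180].

## Interface

Orientations are given as [roll, pitch, yaw] about the fixed x, y, z axes, in that order (R = Rz(yaw) Ry(pitch) Rx(roll)).
In Python, from plant import r gives the robot as it stands. The module is installed in compiled form; this text tells all that it offers.
- The arm moves only by the tool jog_arm, never from a script. Its arguments are lists of equal length, an entry for each row: "travel": the shift along the tool's x, y, z each as a share of 50 cm, from -1 to 1, a list of three; "dr": the turn, a rotation vector about the tool's x, y, z each as a share of 360 degrees, from -1 to 1, a list of three; "claw": the opening, from 0 (shut) to 1 (fully open). A call has exactly 10 rows; each row is the pose to reach, as a shift and turn from the pose commanded when the call began, along the tool's axes at that moment, turning the shorter way round; what a row does not reach only later rows make up. A row lasts 1/8 s, in which the tool goes at most 62.5 mm and 10.7 degrees, less where a joint would pass 70% of its speed; a pose out of reach is approached as far as the arm can. A call with a number of a shift or a turn outside -1 to 1 is refused whole. A call with a gripper value outside its range is refused whole. The fingers move at their own pace and stop on an object; "newtons" is the grip in N (left out, the last holds). Time passes only in rows, so rows that repeat a pose let the fingers close, or fill a call up. It gives the time, the measured TCP pose, the force, the opening and the grip force at its end, in the units of the state.
- r.get_state(): the state, without advancing time (a new reading comes with each control period).
- r.capture(name): name is "scene" or "top"; returns a dict with "pixels" (400x640x3 uint8, red, green, blue), "range_z" (400x640 float32, m along the optical axis (not along the pixel's ray), 0 where there is no reading), "fx", "fy", "cx", "cy" (pixels), "position" and "attitude" of the camera in the world. Camera axes: x right, y up, looking along -z (the intrinsics and any distortion apply to the point x, -y, -z); pixel columns grow to the right and rows downward; lengths in m; the calibration is good to about 2 mm. A picture is of the moment at which its call begins.
- r.close_job(): hands the job in; it is judged then, once.
Trained networks look in the newest picture that a camera, given by its name, has taken for a name from the list of things; names that differ only in an ending like _2 or _b are one class to them, and where a whole thing is asked for, a point or a joint stands for the part that bears it (a point fixed in the world has none). Each returns a list of dicts, best first, with "conf" (0 to 1); they miss things now and then, are a little off and sometimes report something else, mostly with a low value. They report only what shows in the picture. A call takes as long as a camera call. They do not tell look-alikes from the thing itself.
- r.boxes_of(name, camera): "extent" ([left, top, right, bottom] in pixels, round what is visible of it).
- r.regions_of(name, camera): "pixels" (400x640 bool, what is visible of it) and "extent" ([left, top, right, bottom] in pixels, round what is visible of it).
- r.tip_of(name, camera): "at" ([column, row] in pixels: a listed point, or the origin of a listed thing).
The state is a dict: "time_s": time; "joints": joint angles; "qd": joint speeds; "joint_torque": joint torques, N m; "tcp_pos": TCP position; "eef_rot": TCP orientation; "contact_force": force on the tool from outside, world axes, zero at the start; "moment": the same for the moment, N m; "gripper_width": finger opening in m; "gripper_force": force on a finger pad.
Only numpy, scipy, OpenCV 4.12 (cv2) and the standard library are available. Lean on these libraries where they do the work, as an engineer would, in place of code of your own. Each camera call takes 0.05 s, during which the arm holds its last target. There are 200 camera calls.

## Task

Open the electric pressure cooker safely: switch it off with the wide off key (the cook key that is down then pops up), next draw the catch bolt on its side all the way out, and turn the lid anticlockwise by its bridge handle until its lugs are free. Lift the lid straight off and set it down, without dropping it, flat and handle up on the free part of the chopping board that the honey jar stands on. Do not press the other keys, and leave the honey jar, the tin can in front of the board and the oil bottle beside the cooker standing where they are.

Things in the scene. Friction and masses are not known exactly. Their poses are not given: they have to be found in the camera images.
- cooker: Fixed electric pressure cooker. Origin on the pot's axis at worktop level; -x is its front, +y its left. Plinth 55 mm high: radius 105 mm, with a key deck in front to x -192 mm, 210 mm wide. Drum radius 100 mm, pot rim z 135 mm. Three brackets (radius to 110 mm, top z 153 mm) reach over the lid's lugs. Catch arm on the right to y -196 mm; low carrying grip on the left to y 116 mm
- key_off_top (a point): Centre of the top of the off key: the wide ribbed key (62 mm along the cooker's y, 46 mm along x) at the right-hand end of the row of three grey keys on the front deck; raised, its top is at z 69 mm. Pressed straight down 11 to 12 mm (up to about 8 N) it latches and stays 10 mm down; the key that was down springs up
- key_off (a joint): Off key, m: 0 raised, about 0.010 latched down, 0.0125 at its stop. Raised at the start
- key_low (a joint): Middle key of the row (46 mm wide, plain), m: 0 raised, about 0.010 latched. Raised at the start; leave alone
- key_high (a joint): Cook key at the left-hand end of the row (46 mm wide, plain), m: 0 raised, about 0.010 latched. Down at the start: it pops up when the off key goes down
- catch_tab (a point): Centre of the top (z 190 mm) of the catch's upright black tab: 40 mm wide (cooker's x), 12 mm thick (y), upper 35 mm free on both sides. It sits on a steel bolt that slides along the cooker's y: move it outwards (cooker's -y, away from the lid) 24 mm. About 2 N of friction; it stays where left. On the lid side stand only a staple 9 mm from the tab (top z 151 mm) and the lid's rim
- catch (a joint): Catch bolt, m: 0 in (its nose stands in the way of a lug of the lid, which cannot turn), 0.024 fully out
- lid: Loose steel lid, about 0.45 kg: plate of radius 88 mm, three lugs to radius 102 mm, dome, 72 mm high with the handle. Origin at the centre of its flat underside, which rests on the pot rim; z up. Locked, at the start, its axes are parallel to the cooker's. Turned anticlockwise (from above) 30 to 85 degrees it is free to lift. Lugs have 3 mm of play under the brackets: do not lift while turning
- lid_grip (a point): Middle of the lid's black bridge handle, 62 mm above the lid's underside: a bar 132 mm long along the lid's y axis, 22 mm wide, 20 mm high, with 22 mm of free space between it and the dome; a post at each end, 55 mm from the middle
- board: Fixed wooden chopping board, empty but for the honey jar near its +y end (not the far-left board with lemons): 220 mm along its x, 310 mm along its y, 22 mm thick; origin at the centre of its underside
- honey_jar: Jar, 71 mm across, 110 mm high, standing on the board; origin at the centre of its underside. Leave it
- tin_tomato: Food tin, 75 mm across, 110 mm high, standing on the worktop in front of the board (its -x side); origin at the centre of its underside. Leave it
- oil_bottle: Green glass bottle, 61 mm across, 268 mm high, standing left of the cooker's drum (others stand at the back wall); origin at the centre of its underside. Leave it
Not all that is in view belongs to the job. Leave any orange or red look-alike of the honey_jar alone.

How it is judged:
By the outcome, as a careful person would: the job done as asked, in the order asked, and still so for the second after the job is handed in, with the robot touching nothing.
It also fails if it takes over 72 s, if anything falls off the work surface, if the arm or the gripper's body presses on something with over 40 N, if the wrist force passes 120 N, or if a joint passes its speed limit or range.

## Working session

There is one attempt and no reset: what is moved stays moved. The work goes in short steps, Python scripts to look and compute and a tool call to move; the robot and the scene stay as the last step left them, time stands still between calls to the robot, and variables do not carry over. Pictures are saved under pics/ and viewed, at most 10 in all, crops included, and the job is handed in when it is done.

Besides the shell and the picture viewer there is one more tool, called after "Emit:" as name(argument=value, ...) on one line, values as JSON. jog_arm: Moves the arm, as the interface text tells. Its arguments: {"type":"object","properties":{"travel":{"type":"array"},"dr":{"type":"array"},"claw":{"type":"array"},"newtons":{"type":"number"}},"required":["travel","dr","claw"]}

```bash
mkdir -p pics
cat > h.py <<'E'
import numpy as np, cv2
from scipy.spatial.transform import Rotation as R
from plant import r
def rot(a):
    a=np.array(a,float)
    if a.shape==(3,3): return a
    if a.size==4: return R.from_quat(a).as_matrix()
    return R.from_euler('xyz',a,degrees=True).as_matrix()
def cloud(c):
    v,u=np.mgrid[0:400,0:640]; z=c['range_z']
    p=np.stack([(u-c['cx'])/c['fx']*z,-(v-c['cy'])/c['fy']*z,-z],-1)
    return p@rot(c['attitude']).T+np.array(c['position'])
def ray(c,u,v,zw):
    d=rot(c['attitude'])@np.array([(u-c['cx'])/c['fx'],-(v-c['cy'])/c['fy'],-1]); o=np.array(c['position'])
    return o+d*(zw-o[2])/d[2]
def save(c,n): cv2.imwrite('pics/'+n,c['pixels'][:,:,::-1])
E
cat > a.py <<'E'
from h import *
for cam in('scene','top'):
    c=r.capture(cam); save(c,cam+'1.png'); P=cloud(c)
    print(cam,c['fx'],c['cx'],c['cy'],c['position'],c['attitude'],[k for k in c])
    for n in['key_off_top','catch_tab','lid_grip','lid','cooker','board','honey_jar','tin_tomato','oil_bottle']:
        for d in r.tip_of(n,cam)[:3]:
            u,v=d['at']; i,j=int(np.clip(v,0,399)),int(np.clip(u,0,639)); print(n,round(d['conf'],2),np.round(d['at'],1),P[i,j].round(3))
s=r.get_state(); print(s)
E
python3 a.py
```

```text
scene 404.428440764851 318.0097982077641 206.2762891410834 [-0.08545179  1.00060499  1.30544169] [  41.10184666   -0.61125552 -139.94163935] ['pixels', 'range_z', 'fx', 'fy', 'cx', 'cy', 'position', 'attitude']
key_off_top 0.64 [364.8 149.2] [ 0.609 -0.152  0.158]
key_off_top 0.44 [394.7 180.4] [ 0.454 -0.177  0.053]
lid_grip 0.83 [366.1 149.1] [ 0.578 -0.116  0.199]
lid 0.59 [363.9 166.4] [ 0.549 -0.061  0.161]
cooker 0.9 [361.4 186.9] [ 0.524 -0.023  0.089]
board 0.7 [300.3 240.8] [0.569 0.311 0.015]
honey_jar 0.9 [287.1 298.6] [0.412 0.551 0.073]
honey_jar 0.72 [288.2 264.5] [0.509 0.443 0.057]
honey_jar 0.59 [255.5 337.5] [0.389 0.72  0.09 ]
tin_tomato 0.81 [324.4 265.5] [0.411 0.355 0.045]
oil_bottle 0.59 [328.2 202. ] [0.616 0.078 0.007]
top 387.85156822412097 317.56033382289223 195.93610663621877 [-0.08472223  0.55034879  1.531069  ] [  26.57879397    0.32758916 -119.03988896] ['pixels', 'range_z', 'fx', 'fy', 'cx', 'cy', 'position', 'attitude']
key_off_top 0.68 [404.2 184.7] [ 0.428 -0.147  0.071]
key_off_top 0.54 [296.2 208. ] [0.573 0.3   0.024]
catch_tab 0.63 [409.5 132.1]
[... 599 characters left out ...]
65 0.069]
{'time_s': 1.0, 'joints': array([-5.90082118e+01,  2.05445862e+01,  6.81860260e-01, -1.56741939e-03,
       -7.01345906e+01, -1.65060676e+01]), 'qd': array([ 0.02407902, -0.02723629, -0.08301525,  0.01694916,  0.04896203,
        0.05406654]), 'joint_torque': array([ 8.38589112e-04, -5.82388043e+01,  2.93312287e+01,  7.00258434e+00,
        1.25150458e-02,  7.94618046e-06]), 'tcp_pos': array([ 0.16882165, -0.65352726,  0.2265756 ]), 'eef_rot': array([-1.79997846e+02,  2.17582040e-03, -1.65514812e+02]), 'contact_force': array([ 0.79209835, -0.09938693, -0.24112522]), 'moment': array([ 0.0089439 , -0.03674857,  0.03147656]), 'gripper_force': 0.0, 'gripper_width': 0.08739241537385029}
```

```bash
cat > b.py <<'E'
from h import *
im=np.vstack([cv2.resize(cv2.imread('pics/top1.png')[90:310,200:460],None,fx=2.6,fy=2.6,interpolation=3)]); cv2.imwrite('pics/top1c.png',im); print(im.shape)
c=r.capture('top');P=cloud(c)
# lid bar pts
def sel(x0,x1,y0,y1,z0,z1):
    q=P.reshape(-1,3); m=(q[:,0]>x0)&(q[:,0]<x1)&(q[:,1]>y0)&(q[:,1]<y1)&(q[:,2]>z0)&(q[:,2]<z1); return q[m]
def rect(q,n):
    print(n,len(q),q.mean(0).round(4),np.median(q[:,2]).round(4),cv2.minAreaRect(q[:,:2].astype(np.float32)))
rect(sel(.45,.7,-.22,0,.195,.22),'bar')
rect(sel(.45,.7,-.32,-.22,.180,.20),'tab')
rect(sel(.40,.50,-.22,0.05,.064,.08),'keys')
rect(sel(.40,.75,.1,.5,.017,.027),'board')
rect(sel(.45,.58,.37,.5,.10,.12),'jar')
rect(sel(.33,.46,.29,.39,.10,.12),'tin')
rect(sel(.5,.7,-.0,.12,.2,.3),'oil')
rect(sel(.3,.55,-.25,0.08,.05,.06),'deck')
E
python3 b.py
```

```text
(572, 676, 3)
bar 175 [ 0.5713 -0.1063  0.2076] 0.2086 ((0.5740949511528015, -0.10817445069551468), (0.13037309050559998, 0.025757841765880585), 85.25370788574219)
tab 31 [ 0.5594 -0.2421  0.1892] 0.1891 ((0.5612017512321472, -0.24314984679222107), (0.016999103128910065, 0.035216595977544785), 71.10485076904297)
keys 346 [ 0.4337 -0.1077  0.0704] 0.0703 ((0.4494253993034363, -0.09626773744821548), (0.18941174447536469, 0.09765125066041946), 88.7583999633789)
board 2337 [0.5908 0.2943 0.0227] 0.0228 ((0.5702974796295166, 0.2944450378417969), (0.3462742269039154, 0.3442479372024536), 85.09599304199219)
jar 75 [0.5216 0.4228 0.1095] 0.1097 ((0.5283453464508057, 0.4217684864997864), (0.07756779342889786, 0.054406698793172836), 72.25010681152344)
tin 252 [0.4268 0.3236 0.1093] 0.1096 ((0.4269195795059204, 0.3248963952064514), (0.06797045469284058, 0.06726408004760742), 87.27593994140625)
oil 197 [0.6182 0.0518 0.2352] 0.2249 ((0.6248468160629272, 0.04738710820674896), (0.058198846876621246, 0.05385048687458038), 79.01285552978516)
deck 562 [ 0.4478 -0.0807  0.0561] 0.0564 ((0.46050024032592773, -0.09688382595777512), (0.20849046111106873, 0.15668155252933502), 83.40768432617188)
```

View pics/scene1.png

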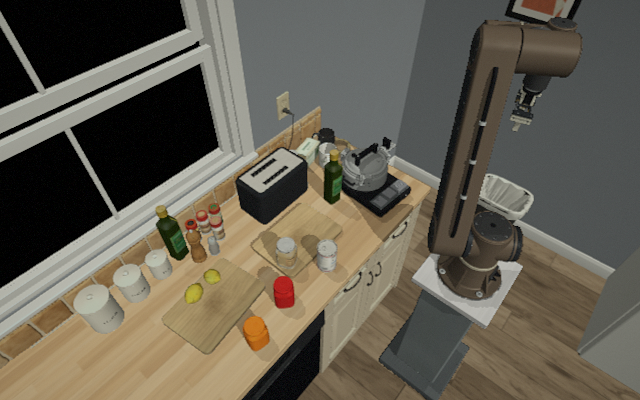

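View pics/top1c.png

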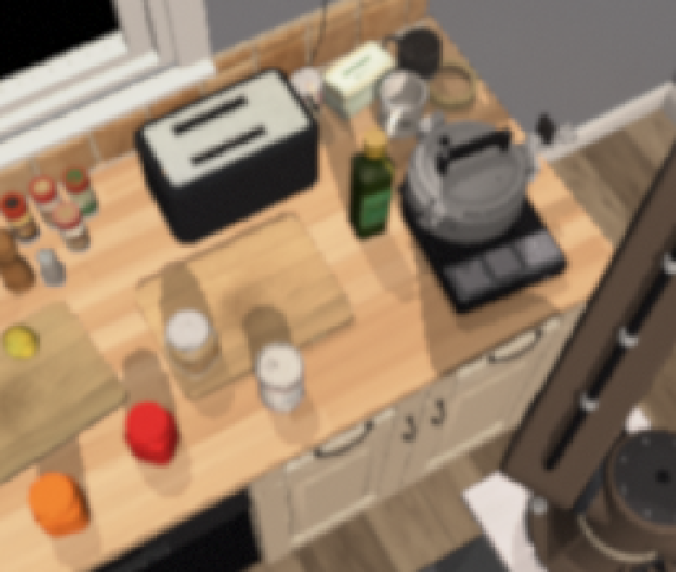

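The honey jar candidates in the scene picture are the clear jar with a white lid on the board (286,250), a red jar (284,292) and an orange jar (256,333). Only the clear one stands on the lemon-free board, so it is the honey jar. The tin is at (327,255), in front of the board. The job's oil bottle is at (333,178), beside the cooker, and the bottle at (170,233) is another one. The cooker is at the right; in the crop its off key is the right-most (540,250) and the catch tab is at (545,128).

Next I'll refine the poses using both cameras.

```bash
cat > c.py <<'E'
from h import *
Q=[];B=[]
for cam,px in(('scene',(300,240)),('top',(294,208))):
    c=r.capture(cam);P=cloud(c);Q.append(P.reshape(-1,3))
    m=((P[...,2]>.015)&(P[...,2]<.03)&(P[...,0]>.35)&(P[...,0]<.8)&(P[...,1]>.05)&(P[...,1]<.55)).astype(np.uint8)
    m=cv2.morphologyEx(m,cv2.MORPH_OPEN,np.ones((3,3),np.uint8))
    _,l=cv2.connectedComponents(m,connectivity=4); q=P[l==l[px[1],px[0]]]; q=q
    rr=cv2.minAreaRect(q[:,:2].astype(np.float32)); print('board',cam,len(q),np.round(np.hstack([np.hstack(x) for x in rr]),4), cv2.boxPoints(rr).round(3).tolist(), np.median(q[:,2]).round(4))
def sel(q,x0,x1,y0,y1,z0,z1): return q[(q[:,0]>x0)&(q[:,0]<x1)&(q[:,1]>y0)&(q[:,1]<y1)&(q[:,2]>z0)&(q[:,2]<z1)]
for n,b in dict(bar=(.45,.7,-.2,0,.202,.22),tab=(.5,.62,-.29,-.22,.184,.20),keys=(.36,.50,-.22,0.05,.064,.08),keyoff=(.36,.47,-.20,-.112,.064,.08),deck=(.33,.5,-.25,0.06,.05,.08),jar=(.45,.58,.37,.5,.105,.14),tin=(.33,.5,.27,.39,.102,.12),oil=(.5,.7,-.0,.12,.24,.30)).items():
    for k in(0,1):
        q=sel(Q[k],*b)
        if len(q)>4:
            rr=cv2.minAreaRect(q[:,:2].astype(np.float32)); w,V=np.linalg.eigh(np.cov(q[:,:2].T)); v=V[:,1]
            print(n,k,len(q),q.mean(0).round(4),np.round(np.hstack([np.hstack(x) for x in rr]),4),'pca',round(np.degrees(np.arctan2(v[1],v[0]))%180,1))
    
c=r.capture('top'); u,v,w,h=340,115,110,95
cv2.imwrite('pics/cook.png',cv2.resize(c['pixels'][v:v+h,u:u+w,::-1],None,fx=6,fy=6,interpolation=2))
E
python3 c.py
```

```text
Traceback (most recent call last):
  File "c.py", line 8, in <module>
    rr=cv2.minAreaRect(q[:,:2].astype(np.float32)); print('board',cam,len(q),np.round(np.hstack([np.hstack(x) for x in rr]),4), cv2.boxPoints(rr).round(3).tolist(), np.median(q[:,2]).round(4))
                                                                                                 ~~~~~~~~~^^^
TypeError: arrays to stack must be passed as a "sequence" type such as list or tuple.
```

```bash
sed -i 's/np.round(np.hstack(\[np.hstack(x) for x in rr\]),4)/np.round([*rr[0],*rr[1],rr[2]],4)/' c.py; python3 c.py
```

```text
board scene 2403 [ 0.5836  0.3059  0.3106  0.2238 89.4485] [[0.4699999988079071, 0.15199999511241913], [0.6940000057220459, 0.15000000596046448], [0.6970000267028809, 0.46000000834465027], [0.4729999899864197, 0.4620000123977661]] 0.0198
board top 2508 [ 0.5891  0.3052  0.3103  0.2229 89.2841] [[0.47600001096725464, 0.1509999930858612], [0.6990000009536743, 0.14900000393390656], [0.7020000219345093, 0.45899999141693115], [0.47999998927116394, 0.4620000123977661]] 0.0234
bar 0 98 [ 0.5666 -0.1048  0.2062] [ 5.66500e-01 -1.07100e-01  1.35600e-01  2.12000e-02  8.59754e+01] pca 84.7
bar 1 153 [ 0.5719 -0.1071  0.209 ] [ 5.73200e-01 -1.07700e-01  1.30400e-01  2.48000e-02  8.51062e+01] pca 84.3
tab 0 21 [ 0.5524 -0.2397  0.1885] [ 0.552  -0.2402  0.0363  0.0142  0.0886] pca 176.2
tab 1 28 [ 0.5588 -0.2418  0.1913] [ 5.58500e-01 -2.41500e-01  1.17000e-02  3.70000e-02  7.89564e+01] pca 175.3
keys 0 232 [ 0.4293 -0.1108  0.0694] [ 0.4376 -0.1043  0.1654  0.0906 76.1488] pca 59.8
keys 1 365 [ 0.4312 -0.1068  0.0704] [ 0.445  -0.0919  0.1847  0.102  86.6316] pca 82.2
keyoff 0 104 [ 0.4144 -0.14
[... 180 characters left out ...]
ck 0 879 [ 0.4342 -0.0864  0.0592] [ 0.4363 -0.0932  0.205   0.1254 88.4366] pca 81.9
deck 1 1069 [ 0.4376 -0.0924  0.0621] [ 0.4465 -0.096   0.2066  0.127  84.3811] pca 85.9
jar 0 309 [0.5325 0.4239 0.1251] [ 0.5359  0.4204  0.0655  0.0694 14.4144] pca 134.9
jar 1 272 [0.536  0.4191 0.1283] [ 0.5404  0.4169  0.0671  0.0682 19.1229] pca 52.4
tin 0 262 [0.4246 0.3218 0.1064] [ 0.4224  0.323   0.0694  0.0774 40.1383] pca 105.4
tin 1 274 [0.4296 0.3213 0.1097] [ 0.4305  0.3209  0.0707  0.0748 61.0379] pca 140.7
oil 0 87 [0.6159 0.0532 0.2612] [6.17800e-01 5.07000e-02 3.18000e-02 3.47000e-02 4.27795e+01] pca 47.0
oil 1 85 [0.6204 0.0494 0.2664] [ 0.6236  0.048   0.0336  0.0348 18.759 ] pca 137.6
```

View pics/cook.png

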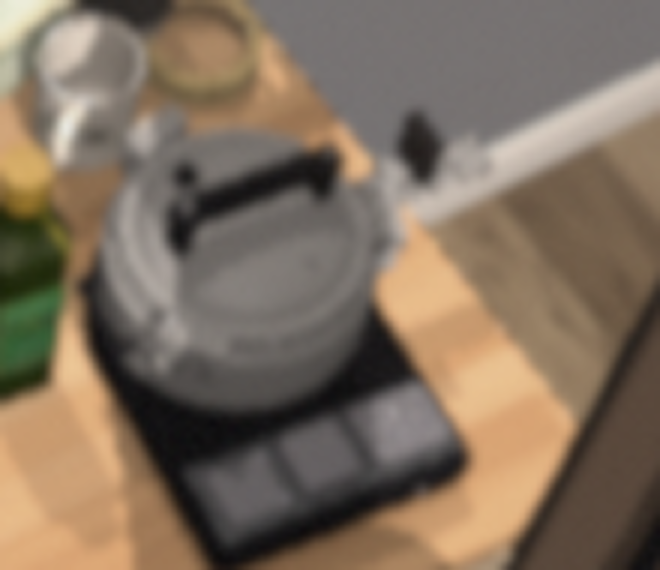

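The crop shows the grey key row: cook key left (240,500), low key in the middle (318,455) and the wide, lighter, ribbed off key right (412,425). The catch tab is at (418,150). The two cameras disagree by about 6 mm in x, so I average them. The off key still needs a sharper fix by its brightness.

```bash
cat > d.py <<'E'
from h import *
for cam in('scene','top'):
    c=r.capture(cam);P=cloud(c);g=cv2.cvtColor(c['pixels'],cv2.COLOR_RGB2GRAY)
    yaw=np.radians(-5.5);o=np.array([.570+(-.003 if cam=='scene' else .003),-.1075])
    v,u=np.mgrid[0:400,0:640]; d=np.stack([(u-c['cx'])/c['fx'],-(v-c['cy'])/c['fy'],-1+0*u],-1)@rot(c['attitude']).T
    W=np.array(c['position'])+d*((.069-c['position'][2])/d[...,2])[...,None]
    q=(W[...,:2]-o)@np.array([[np.cos(yaw),-np.sin(yaw)],[np.sin(yaw),np.cos(yaw)]])
    G=cv2.remap
    # rectified grayscale in cooker frame, 2 mm grid, at z=69mm
    xs=np.arange(-.20,-.10,.002); ys=np.arange(.11,-.121,-.002)
    X,Y=np.meshgrid(xs,ys,indexing='ij'); cw=np.stack([o[0]+np.cos(yaw)*X-np.sin(yaw)*Y,o[1]+np.sin(yaw)*X+np.cos(yaw)*Y,0*X+.069],-1)-np.array(c['position'])
    cc=cw@rot(c['attitude']); uu=c['cx']+c['fx']*cc[...,0]/-cc[...,2]; vv=c['cy']-c['fy']*cc[...,1]/-cc[...,2]
    I=cv2.remap(c['pixels'],uu.astype(np.float32),vv.astype(np.float32),1); cv2.imwrite('pics/_%s.png'%cam,I[::-1,:,::-1])
    gr=I.mean(-1); 
    print(cam,'along y at x -.16..-.13:'); print([(round(y,3),int(k)) for y,k in zip(ys[::2],gr[20:35].mean(0)[::2])])
    print('along x, y -.07..-.04'); print([(round(x,3),int(k)) for x,k in zip(xs[::2],gr[:,(ys<-.04)&(ys>-.07)].mean(1)[::2])])
I=np.vstack([cv2.resize(cv2.imread('pics/_%s.png'%k),None,fx=6,fy=5) for k in('scene','top')]); cv2.imwrite('pics/keys.png',I); print(I.shape)
E
python3 d.py
```

```text
scene along y at x -.16..-.13:
[(np.float64(0.11), 18), (np.float64(0.106), 37), (np.float64(0.102), 58), (np.float64(0.098), 62), (np.float64(0.094), 71), (np.float64(0.09), 85), (np.float64(0.086), 89), (np.float64(0.082), 88), (np.float64(0.078), 84), (np.float64(0.074), 81), (np.float64(0.07), 82), (np.float64(0.066), 85), (np.float64(0.062), 87), (np.float64(0.058), 88), (np.float64(0.054), 88), (np.float64(0.05), 81), (np.float64(0.046), 66), (np.float64(0.042), 59), (np.float64(0.038), 58), (np.float64(0.034), 63), (np.float64(0.03), 76), (np.float64(0.026), 86), (np.float64(0.022), 89), (np.float64(0.018), 88), (np.float64(0.014), 88), (np.float64(0.01), 88), (np.float64(0.006), 88), (np.float64(0.002), 87), (np.float64(-0.002), 88), (np.float64(-0.006), 87), (np.float64(-0.01), 88), (np.float64(-0.014), 80), (np.float64(-0.018), 66), (np.float64(-0.022), 63), (np.float64(-0.026), 74), (np.float64(-0.03), 86), (np.float64(-0.034), 94), (np.float64(-0.038), 101), (np.float64(-0.042), 112), (np.float64(-0.046), 121), (np.float64(-0.05), 120), (np.float64(-0.054), 121), (np.floa
[... 2610 characters left out ...]
, 186)]
along x, y -.07..-.04
[(np.float64(-0.2), 52), (np.float64(-0.196), 36), (np.float64(-0.192), 34), (np.float64(-0.188), 43), (np.float64(-0.184), 59), (np.float64(-0.18), 77), (np.float64(-0.176), 95), (np.float64(-0.172), 113), (np.float64(-0.168), 127), (np.float64(-0.164), 134), (np.float64(-0.16), 136), (np.float64(-0.156), 135), (np.float64(-0.152), 135), (np.float64(-0.148), 134), (np.float64(-0.144), 134), (np.float64(-0.14), 133), (np.float64(-0.136), 129), (np.float64(-0.132), 121), (np.float64(-0.128), 107), (np.float64(-0.124), 84), (np.float64(-0.12), 56), (np.float64(-0.116), 34), (np.float64(-0.112), 24), (np.float64(-0.108), 22), (np.float64(-0.104), 22)]
(500, 696, 3)
```

View pics/keys.png

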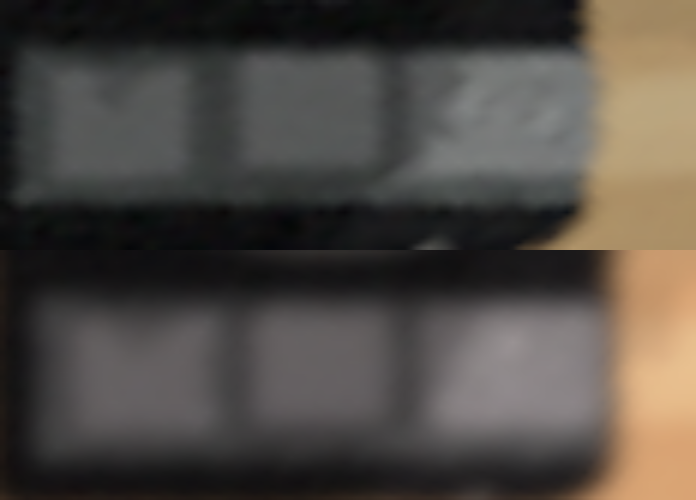

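```bash
cat > m.py <<'E'
import sys
from h import *
# args: x,y,z,yaw ... targets; prints share rows relative to present pose
s=r.get_state(); T=rot(s['eef_rot']); p=np.array(s['tcp_pos'])
print('t',round(s['time_s'],2),'tcp',p.round(4),s['eef_rot'].round(2),'F',s['contact_force'].round(1),'w',round(s['gripper_width'],4),'gf',round(s['gripper_force'],1),'j',s['joints'].round(0))
for a in sys.argv[1:]:
    x,y,z,w=map(float,a.split(',')); D=T.T@rot([180,0,w])
    print(a,'travel',(T.T@(np.array([x,y,z])-p)/.5).round(4).tolist(),'dr',(R.from_matrix(D).as_rotvec()/2/np.pi).round(4).tolist())
E
python3 m.py .415,-.154,.2,174.5 .415,-.154,.1,174.5 .415,-.154,.08,174.5
```

```text
t 1.35 tcp [ 0.1688 -0.6535  0.2266] [ 180.     -0.   -165.51] F [-0.5 -0.3  0.4] w 0.0878 gf 0.0 j [-59.  21.   1.   0. -70. -17.]
.415,-.154,.2,174.5 travel [-0.7266, 0.8441, 0.0531] dr [0.0, -0.0, 0.0555]
.415,-.154,.1,174.5 travel [-0.7266, 0.8441, 0.2531] dr [0.0, -0.0, 0.0555]
.415,-.154,.08,174.5 travel [-0.7266, 0.8441, 0.2931] dr [0.0, -0.0, 0.0555]
```

Emit:
jog_arm(travel=[[-0.08,0.093,0.006],[-0.16,0.186,0.012],[-0.24,0.279,0.018],[-0.32,0.372,0.024],[-0.4,0.465,0.03],[-0.48,0.558,0.036],[-0.56,0.651,0.042],[-0.64,0.744,0.048],[-0.7266,0.844,0.053],[-0.7266,0.844,0.15]], dr=[[0,0,0.01],[0,0,0.02],[0,0,0.03],[0,0,0.04],[0,0,0.05],[0,0,0.0555],[0,0,0.0555],[0,0,0.0555],[0,0,0.0555],[0,0,0.0555]], claw=[0,0,0,0,0,0,0,0,0,0], newtons=15)

```text
time_s: 2.6
tcp_pos: [0.4198, -0.1508, 0.1542]
eef_rot: [180.0, 0.5, 174.9]
contact_force: [0.2, 0.1, -1.5]
gripper_width: 0.001
gripper_force: 0.0
```

```bash
python3 m.py .415,-.154,.08,174.5 .415,-.154,.071,174.5 .415,-.154,.057,174.5
python3 - <<'E'
from h import *
c=r.capture('scene'); cv2.imwrite('pics/p1.png',cv2.resize(c['pixels'][100:230,300:460,::-1],None,fx=4.5,fy=4.5,interpolation=2))
E
```

```text
t 2.6 tcp [ 0.4198 -0.1508  0.1542] [179.96   0.52 174.87] F [ 0.2  0.1 -1.5] w 0.001 gf 0.0 j [   6.    2.  -33.    0.  -54. -101.]
.415,-.154,.08,174.5 travel [0.0104, -0.0073, 0.1483] dr [0.0001, 0.0014, 0.001]
.415,-.154,.071,174.5 travel [0.0106, -0.0073, 0.1663] dr [0.0001, 0.0014, 0.001]
.415,-.154,.057,174.5 travel [0.0109, -0.0073, 0.1943] dr [0.0001, 0.0014, 0.001]
```

View pics/p1.png

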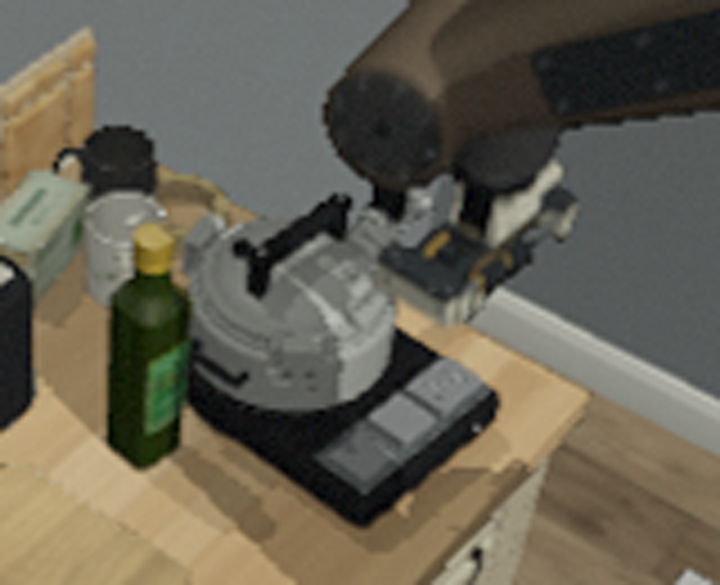

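The picture shows the gripper over the right-hand side of the cooker, seen at height. The off key at crop (450,385) is clear below it. I'll project the TCP into the image as a check before descending.

```bash
python3 - <<'E'
from h import *
c=r.capture('scene'); s=r.get_state()
for p in (s['tcp_pos'],np.array(s['tcp_pos'])+[0,0,.07],[.419,-.150,.069]):
    q=rot(c['attitude']).T@(np.array(p)-c['position']); u=c['cx']+c['fx']*q[0]/-q[2]; v=c['cy']-c['fy']*q[1]/-q[2]; print((u-300)*4.5,(v-100)*4.5)
E
python3 m.py .415,-.154,.08,174.5 .415,-.154,.071,174.5 .415,-.154,.057,174.5
```

```text
462.02864086657524 321.6167110874708
475.3292619330962 264.57698482459335
440.6074508268124 380.2571091475415
t 2.7 tcp [ 0.4125 -0.1526  0.1483] [180.    -0.39 174.62] F [-0.6 -0.9 -0.7] w 0.0003 gf 0.0 j [   5.    2.  -34.   -0.  -54. -101.]
.415,-.154,.08,174.5 travel [-0.0062, -0.0023, 0.1365] dr [0.0, -0.0011, 0.0003]
.415,-.154,.071,174.5 travel [-0.0064, -0.0023, 0.1545] dr [0.0, -0.0011, 0.0003]
.415,-.154,.057,174.5 travel [-0.0066, -0.0023, 0.1825] dr [0.0, -0.0011, 0.0003]
```

Emit:
jog_arm(travel=[[0,0,0.05],[0,0,0.11],[0,0,0.15],[0,0,0.15],[0,0,0.16],[0,0,0.168],[0,0,0.176],[0,0,0.182],[0,0,0.187],[0,0,0.187]], dr=[[0,0,0],[0,0,0],[0,0,0],[0,0,0],[0,0,0],[0,0,0],[0,0,0],[0,0,0],[0,0,0],[0,0,0]], claw=[0,0,0,0,0,0,0,0,0,0])

```text
time_s: 3.95
tcp_pos: [0.4151, -0.154, 0.0579]
eef_rot: [180.0, -0.0, 174.5]
contact_force: [1.1, 0.2, 1.3]
gripper_width: 0.0003
gripper_force: 0.7
```

Emit:
jog_arm(travel=[[0,0,0.001],[0,0,0.002],[0,0,0.002],[0,0,0.002],[0,0,-0.01],[0,0,-0.04],[0,0,-0.12],[0,0,-0.2],[0,0,-0.28],[0,0,-0.32]], dr=[[0,0,0],[0,0,0],[0,0,0],[0,0,0],[0,0,0],[0,0,0],[0,0,0],[0,0,0],[0,0,0],[0,0,0]], claw=[0,0,0,0,0,0,0,0,0,0])

```text
time_s: 5.2
tcp_pos: [0.4152, -0.1542, 0.2206]
eef_rot: [180.0, 0.1, 174.5]
contact_force: [0.6, 0.1, 0.2]
gripper_width: 0.0004
gripper_force: 0.0
```

```bash
cat > k.py <<'E'
from h import *
for cam in('scene','top'):
    c=r.capture(cam);P=cloud(c).reshape(-1,3);yaw=np.radians(-5.5);o=np.array([.570+(-.003 if cam=='scene' else .003),-.1075])
    q=(P[:,:2]-o)@np.array([[np.cos(yaw),-np.sin(yaw)],[np.sin(yaw),np.cos(yaw)]])
    for n,y in(('high',.06),('low',.003),('off',-.06)):
        m=(abs(q[:,0]+.147)<.012)&(abs(q[:,1]-y)<.012); print(cam,n,m.sum(),np.median(P[m,2]).round(4))
E
python3 k.py; python3 m.py .555,-.241,.23,174.5
```

```text
scene high 28 0.0692
scene low 60 0.3278
scene off 88 0.348
top high 51 0.0747
top low 75 0.6401
top off 82 0.6669
t 5.3 tcp [ 0.4158 -0.1542  0.2206] [179.98   0.23 174.51] F [-0.3  1.   0.3] w 0.0004 gf 0.0 j [   5.   -2.  -28.    0.  -64. -101.]
.555,-.241,.23,174.5 travel [-0.2937, -0.1461, -0.0177] dr [0.0, 0.0006, 0.0]
```

Emit:
jog_arm(travel=[[-0.02,-0.01,-0.03],[-0.1,-0.05,-0.03],[-0.2,-0.1,-0.03],[-0.295,-0.146,-0.03],[-0.295,-0.146,-0.03],[-0.295,-0.146,-0.03],[-0.295,-0.146,0.01],[-0.295,-0.146,0.05],[-0.295,-0.146,0.08],[-0.295,-0.146,0.1]], dr=[[0,0,0],[0,0,0],[0,0,0],[0,0,0],[0,0,0],[0,0,0],[0,0,0],[0,0,0],[0,0,0],[0,0,0]], claw=[0.45,0.45,0.45,0.45,0.45,0.45,0.45,0.45,0.45,0.45])

```text
time_s: 6.55
tcp_pos: [0.5543, -0.2405, 0.1677]
eef_rot: [180.0, -0.0, 174.5]
contact_force: [0.9, 1.1, 0.1]
gripper_width: 0.0395
gripper_force: 0.0
```

```bash
python3 k.py; python3 m.py
python3 - <<'E'
from h import *
c=r.capture('scene'); cv2.imwrite('pics/p2.png',cv2.resize(c['pixels'][120:220,320:450,::-1],None,fx=5.5,fy=5.5,interpolation=2))
E
```

```text
scene high 37 0.0708
scene low 22 0.0697
scene off 24 0.0582
top high 63 0.679
top low 31 0.0723
top off 0 nan
t 6.65 tcp [ 0.5541 -0.2405  0.1673] [ 1.7999e+02 -8.0000e-02  1.7451e+02] F [-0.1  0.3  0.3] w 0.0396 gf 0.0 j [ -5.  17. -13.  -0. -60. -91.]
  return _methods._mean(a, axis=axis, dtype=dtype,
  ret = ret.dtype.type(ret / rcount)
```

View pics/p2.png

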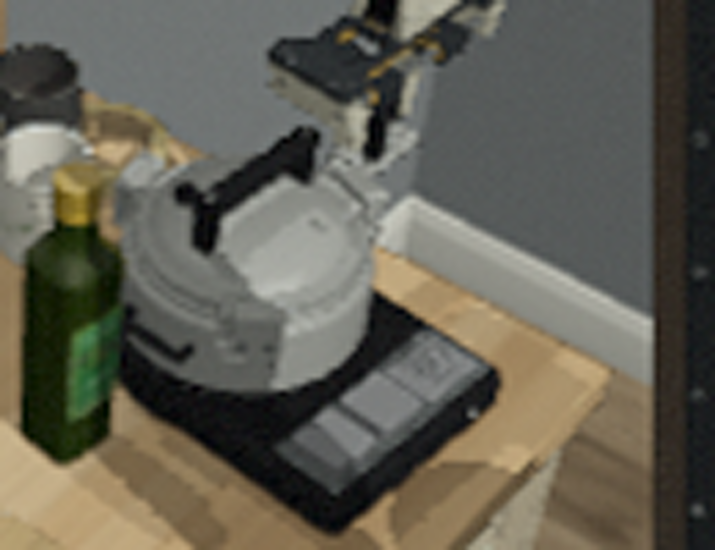

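The off key is latched (z 58 mm) and the other two are raised (about 70 mm). The crop shows the tab at (375,130) between the fingers. Next I grip it and draw it out.

Emit:
jog_arm(travel=[[0,0,0],[0,0,0],[0,0,0],[0,-0.01,0],[0,-0.02,0],[0,-0.03,0],[0,-0.04,0],[0,-0.048,0],[0,-0.053,0],[0,-0.053,0]], dr=[[0,0,0],[0,0,0],[0,0,0],[0,0,0],[0,0,0],[0,0,0],[0,0,0],[0,0,0],[0,0,0],[0,0,0]], claw=[0,0,0,0,0,0,0,0,0,0], newtons=20)

```text
time_s: 7.95
tcp_pos: [0.5526, -0.2662, 0.1683]
eef_rot: [179.9, 0.0, 174.5]
contact_force: [-2.0, 9.3, 8.0]
gripper_width: 0.0117
gripper_force: 20.0
```

Emit:
jog_arm(travel=[[0,0.002,0],[0,0.002,0],[0,0.002,-0.1],[0,0.002,-0.19],[0,0.08,-0.19],[0,0.16,-0.19],[0,0.24,-0.19],[-0.004,0.32,-0.19],[-0.004,0.32,-0.19],[-0.004,0.32,-0.19]], dr=[[0,0,0],[0,0,0],[0,0,0],[0,0,-0.028],[0,0,-0.056],[0,0,-0.085],[0,0,-0.113],[0,0,-0.14],[0,0,-0.169],[0,0,-0.198]], claw=[0.45,0.45,0.45,0.45,0.8,0.8,0.8,0.8,0.8,0.8])

```text
time_s: 9.2
tcp_pos: [0.5696, -0.1078, 0.2627]
eef_rot: [180.0, -0.0, -113.8]
contact_force: [-0.0, 0.1, -0.5]
gripper_width: 0.0699
gripper_force: 0.0
```

```bash
python3 - <<'E'
from h import *
T=[]
for cam in('scene','top'):
    c=r.capture(cam);q=cloud(c).reshape(-1,3)
    q=q[(q[:,0]>.5)&(q[:,0]<.62)&(q[:,1]>-.31)&(q[:,1]<-.22)&(q[:,2]>.18)&(q[:,2]<.2)]; print(cam,len(q),q.mean(0).round(4) if len(q) else '')
E
python3 m.py .570,-.1075,.26,-95.5 .570,-.1075,.18,-95.5
```

```text
scene 12 [ 0.5428 -0.2636  0.1867]
top 0 
t 9.3 tcp [ 0.5695 -0.1083  0.2627] [ 1.7998e+02 -3.0000e-02 -1.1408e+02] F [ 0.  -0.3 -0.2] w 0.07 gf 0.0 j [  9.  10.  -8.   0. -71. -33.]
.570,-.1075,.26,-95.5 travel [-0.0018, -0.0003, 0.0054] dr [0.0001, -0.0001, -0.0516]
.570,-.1075,.18,-95.5 travel [-0.0019, -0.0004, 0.1654] dr [0.0001, -0.0001, -0.0516]
```

Emit:
jog_arm(travel=[[0,0,0.02],[0,0,0.06],[0,0,0.11],[0,0,0.15],[0,0,0.167],[0,0,0.167],[0,0,0.167],[0,0,0.167],[0,0,0.167],[0,0,0.167]], dr=[[0,0,-0.028],[0,0,-0.0516],[0,0,-0.0516],[0,0,-0.0516],[0,0,-0.0516],[0,0,-0.0516],[0,0,-0.0516],[0,0,-0.0516],[0,0,-0.0516],[0,0,-0.0516]], claw=[0.8,0.8,0.8,0.8,0.8,0.8,0,0,0,0], newtons=25)

```text
time_s: 10.55
tcp_pos: [0.5697, -0.1081, 0.1798]
eef_rot: [-180.0, 0.0, -95.6]
contact_force: [0.6, 0.2, -0.1]
gripper_width: 0.0357
gripper_force: 0.0
```

```bash
python3 m.py
python3 - <<'E'
from h import *
print(r.get_state()['moment'])
E
```

```text
t 10.55 tcp [ 0.5697 -0.1081  0.1798] [-179.98    0.    -95.64] F [ 0.6  0.2 -0.1] w 0.0357 gf 0.0 j [  9.  14. -15.   0. -61. -14.]
[0.0491142  0.05177015 0.00855229]
```

Emit:
jog_arm(travel=[[0,0,0],[0,0,0],[0,0,0],[0,0,0],[0,0,0],[0,0,0],[0,0,0],[0,0,0],[0,0,0],[0,0,0]], dr=[[0,0,0],[0,0,0],[0,0,0],[0,0,0],[0,0,-0.005],[0,0,-0.014],[0,0,-0.025],[0,0,-0.036],[0,0,-0.047],[0,0,-0.055]], claw=[0,0,0,0,0,0,0,0,0,0], newtons=45)

```text
time_s: 11.8
tcp_pos: [0.5694, -0.1083, 0.1797]
eef_rot: [180.0, 0.0, -75.7]
contact_force: [-0.5, -0.1, 1.7]
gripper_width: 0.0213
gripper_force: 45.0
```

```bash
python3 m.py
python3 - <<'E'
from h import *
print(r.get_state()['moment'])
E
```

```text
t 11.8 tcp [ 0.5694 -0.1083  0.1797] [179.98   0.   -75.68] F [-0.5 -0.1  1.7] w 0.0213 gf 45.0 j [  9.  14. -15.  -0. -61.   6.]
[-0.04063077  0.08535432 -0.25866074]
```

Emit:
jog_arm(travel=[[0,0,0],[0,0,0],[0,0,0],[0,0,0],[0,0,0],[0,0,0],[0,0,0],[0,0,0],[0,0,0],[0,0,0]], dr=[[0,0,-0.01],[0,0,-0.022],[0,0,-0.034],[0,0,-0.046],[0,0,-0.058],[0,0,-0.07],[0,0,-0.082],[0,0,-0.092],[0,0,-0.1],[0,0,-0.1]], claw=[0,0,0,0,0,0,0,0,0,0])

```text
time_s: 13.05
tcp_pos: [0.5694, -0.1083, 0.1797]
eef_rot: [180.0, 0.0, -39.8]
contact_force: [-0.7, -0.1, 1.9]
gripper_width: 0.0216
gripper_force: 45.0
```

```bash
python3 m.py
python3 - <<'E'
from h import *
print(r.get_state()['moment'])
c=r.capture('scene'); cv2.imwrite('pics/p3.png',cv2.resize(c['pixels'][110:220,310:450,::-1],None,fx=5,fy=5,interpolation=2))
E
```

```text
t 13.05 tcp [ 0.5694 -0.1083  0.1797] [ 1.7998e+02  1.0000e-02 -3.9810e+01] F [-0.7 -0.1  1.9] w 0.0216 gf 45.0 j [  9.  14. -15.   0. -61.  42.]
[-0.05360902  0.29860804  0.05668773]
```

View pics/p3.png

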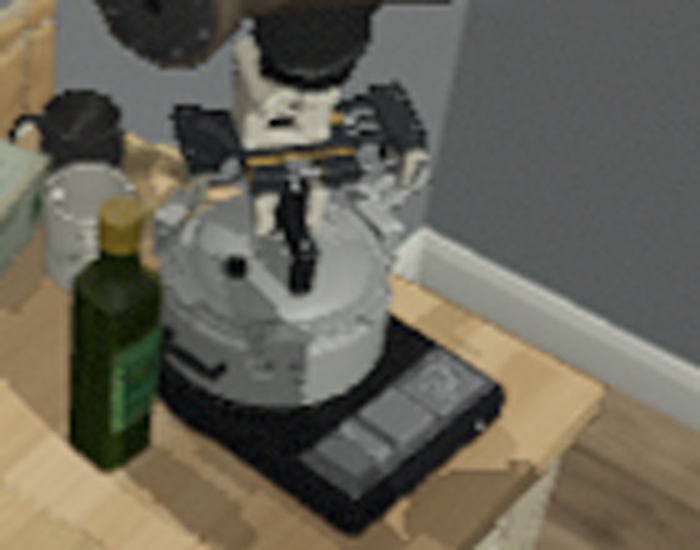

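The handle has turned with the gripper (bar now pointing to (300,280)), about 56° from locked. Now I lift straight up.

Emit:
jog_arm(travel=[[0,0,-0.004],[0,0,-0.01],[0,0,-0.02],[0,0,-0.035],[0,0,-0.06],[0,0,-0.1],[0,0,-0.15],[0,0,-0.2],[0,0,-0.25],[0,0,-0.28]], dr=[[0,0,0],[0,0,0],[0,0,0],[0,0,0],[0,0,0],[0,0,0],[0,0,0],[0,0,0],[0,0,0],[0,0,0]], claw=[0,0,0,0,0,0,0,0,0,0], newtons=55)

```text
time_s: 14.35
tcp_pos: [0.57, -0.1082, 0.3218]
eef_rot: [-179.9, -0.1, -39.8]
contact_force: [0.2, 0.1, -2.7]
gripper_width: 0.0217
gripper_force: 55.0
```

```bash
python3 m.py .57,-.108,.36,-40 .587,.08,.36,-40 .587,.257,.36,-40 .587,.257,.10,-40
```

```text
t 14.35 tcp [ 0.57   -0.1082  0.3218] [-1.799e+02 -1.000e-01 -3.984e+01] F [ 0.2  0.1 -2.7] w 0.0217 gf 55.0 j [  9.   9.  -3.   0. -78.  42.]
.57,-.108,.36,-40 travel [-0.0001, -0.0005, -0.0765] dr [-0.0003, -0.0003, 0.0004]
.587,.08,.36,-40 travel [-0.2149, -0.311, -0.0764] dr [-0.0003, -0.0003, 0.0004]
.587,.257,.36,-40 travel [-0.4416, -0.5828, -0.0763] dr [-0.0003, -0.0003, 0.0004]
.587,.257,.10,-40 travel [-0.4426, -0.582, 0.4437] dr [-0.0003, -0.0003, 0.0004]
```

Emit:
jog_arm(travel=[[0,0,-0.04],[0,0,-0.077],[-0.06,-0.08,-0.077],[-0.12,-0.16,-0.077],[-0.18,-0.24,-0.077],[-0.24,-0.32,-0.077],[-0.3,-0.4,-0.077],[-0.36,-0.48,-0.077],[-0.41,-0.54,-0.077],[-0.442,-0.583,-0.077]], dr=[[0,0,0],[0,0,0],[0,0,0],[0,0,0],[0,0,0],[0,0,0],[0,0,0],[0,0,0],[0,0,0],[0,0,0]], claw=[0,0,0,0,0,0,0,0,0,0])

```text
time_s: 15.6
tcp_pos: [0.5863, 0.259, 0.3577]
eef_rot: [180.0, 0.0, -39.8]
contact_force: [0.1, 0.0, -4.5]
gripper_width: 0.0219
gripper_force: 55.0
```

```bash
python3 m.py .587,.257,.12,-40 .587,.257,.066,-40
python3 - <<'E'
from h import *
for cam in('scene','top'):
    c=r.capture(cam); save(c,cam+'5.png');P=cloud(c); q=P.reshape(-1,3)
    d=np.hypot(q[:,0]-.587,q[:,1]-.257); m=(d<.17)&(q[:,2]>.035)&(q[:,2]<.26)
    if m.any():
        k=q[m]; a=np.degrees(np.arctan2(k[:,1]-.257,k[:,0]-.587))//30*30
        for b in np.unique(a): print(cam,b,(a==b).sum(),'min d',d[m][a==b].min().round(3),'z',k[a==b][:,2].max().round(3))
    k=q[(d<.15)&(q[:,2]>.28)&(q[:,2]<.34)]; print('lid',len(k),k.min(0).round(3),k.max(0).round(3))
E
```

```text
t 15.6 tcp [0.5863 0.259  0.3577] [ 1.7996e+02  2.0000e-02 -3.9770e+01] F [ 0.1  0.  -4.5] w 0.0219 gf 55.0 j [ 41.  14.   9.  -0. -84.   9.]
.587,.257,.12,-40 travel [0.0038, 0.0019, 0.4755] dr [0.0001, 0.0001, 0.0006]
.587,.257,.066,-40 travel [0.0039, 0.0019, 0.5835] dr [0.0001, 0.0001, 0.0006]
scene -60.0 15 min d 0.154 z 0.061
scene -30.0 215 min d 0.127 z 0.189
scene 0.0 504 min d 0.128 z 0.191
scene 30.0 95 min d 0.149 z 0.178
scene 90.0 141 min d 0.134 z 0.136
scene 120.0 10 min d 0.147 z 0.113
scene 150.0 101 min d 0.138 z 0.113
lid 1084 [0.481 0.169 0.309] [0.675 0.355 0.34 ]
top 0.0 79 min d 0.143 z 0.126
top 30.0 11 min d 0.159 z 0.127
top 60.0 1 min d 0.122 z 0.036
top 90.0 166 min d 0.133 z 0.141
top 120.0 23 min d 0.142 z 0.117
top 150.0 112 min d 0.13 z 0.12
lid 461 [0.487 0.232 0.313] [0.63  0.357 0.34 ]
```

View pics/scene5.png

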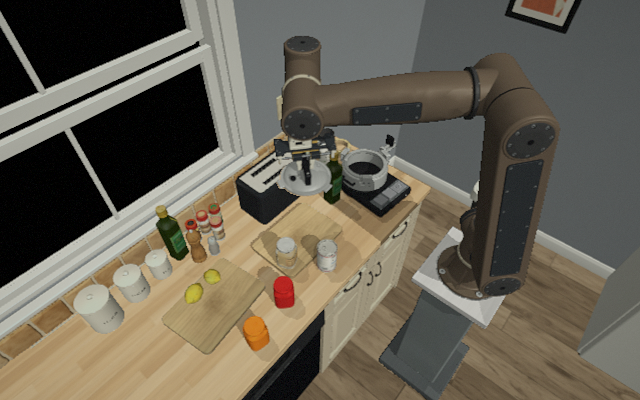

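The lid hangs level in the gripper above the board (305,178), the pot is open, and the jar (286,250) and tin (327,255) stand clear. Now I lower it.

Emit:
jog_arm(travel=[[0.002,0.001,0.03],[0.002,0.001,0.1],[0.002,0.001,0.17],[0.002,0.001,0.24],[0.002,0.001,0.31],[0.002,0.001,0.38],[0.002,0.001,0.44],[0.002,0.001,0.49],[0.002,0.001,0.53],[0.002,0.001,0.545]], dr=[[0,0,0],[0,0,0],[0,0,0],[0,0,0],[0,0,0],[0,0,0],[0,0,0],[0,0,0],[0,0,0],[0,0,0]], claw=[0,0,0,0,0,0,0,0,0,0])

```text
time_s: 16.95
tcp_pos: [0.5863, 0.2542, 0.0838]
eef_rot: [179.8, 0.0, -39.9]
contact_force: [-0.3, -0.0, -3.4]
gripper_width: 0.0218
gripper_force: 55.0
```

Emit:
jog_arm(travel=[[0,0,0.004],[0,0,0.008],[0,0,0.012],[0,0,0.016],[0,0,0.02],[0,0,0.024],[0,0,0.027],[0,0,0.03],[0,0,0.032],[0,0,0.032]], dr=[[0,0,0],[0,0,0],[0,0,0],[0,0,0],[0,0,0],[0,0,0],[0,0,0],[0,0,0],[0,0,0],[0,0,0]], claw=[0,0,0,0,0,0,0,0,0,0])

```text
time_s: 18.2
tcp_pos: [0.5871, 0.2562, 0.0695]
eef_rot: [180.0, 0.0, -39.8]
contact_force: [-0.2, -0.8, -4.5]
gripper_width: 0.0217
gripper_force: 55.0
```

Emit:
jog_arm(travel=[[0,0,0.001],[0,0,0.002],[0,0,0.003],[0,0,0.004],[0,0,0.005],[0,0,0.006],[0,0,0.0065],[0,0,0.0065],[0,0,0.0065],[0,0,0.0065]], dr=[[0,0,0],[0,0,0],[0,0,0],[0,0,0],[0,0,0],[0,0,0],[0,0,0],[0,0,0],[0,0,0],[0,0,0]], claw=[0,0,0,0,0,0,0,0,0,0])

```text
time_s: 19.45
tcp_pos: [0.5871, 0.2562, 0.0665]
eef_rot: [-180.0, -0.0, -39.8]
contact_force: [-0.5, -0.4, 0.4]
gripper_width: 0.0218
gripper_force: 55.0
```

The weight is now on the board. I release and retreat.

Emit:
jog_arm(travel=[[0,0,0],[0,0,0],[0,0,0],[0,0,0],[0,0,0],[0,0,0],[0,0,-0.02],[0,0,-0.08],[0,0,-0.2],[0,0,-0.3]], dr=[[0,0,0],[0,0,0],[0,0,0],[0,0,0],[0,0,0],[0,0,0],[0,0,0],[0,0,0],[0,0,0],[0,0,0]], claw=[0.3,0.4,0.5,0.6,0.6,0.6,0.6,0.6,0.6,0.6])

```text
time_s: 20.7
tcp_pos: [0.5874, 0.2562, 0.2194]
eef_rot: [-179.9, -0.0, -39.8]
contact_force: [1.6, 0.3, -0.1]
gripper_width: 0.0524
gripper_force: 0.0
```

Emit:
jog_arm(travel=[[0,0,-0.1],[0,0,-0.2],[0,0,-0.3],[0,0,-0.3],[0,0,-0.3],[0,0,-0.3],[0,0,-0.3],[0,0,-0.3],[0,0,-0.3],[0,0,-0.3]], dr=[[0,0,0],[0,0,0],[0,0,0],[0,0,0],[0,0,0],[0,0,0],[0,0,0],[0,0,0],[0,0,0],[0,0,0]], claw=[0.6,0.6,0.6,0.6,0.6,0.6,0.6,0.6,0.6,0.6])

```text
time_s: 21.95
tcp_pos: [0.5872, 0.2562, 0.3662]
eef_rot: [180.0, -0.0, -39.8]
contact_force: [-0.2, 1.1, -0.9]
gripper_width: 0.0523
gripper_force: 0.0
```

```bash
python3 m.py; python3 k.py 2>/dev/null
python3 - <<'E'
from h import *
for cam in('scene','top'):
    c=r.capture(cam); P=cloud(c).reshape(-1,3)
    if cam=='scene': cv2.imwrite('pics/end.png',cv2.resize(c['pixels'][110:300,220:440,::-1],None,fx=3.1,fy=3.1,interpolation=2))
    for n,b in dict(bar=(.5,.68,.17,.34,.088,.10),jar=(.45,.58,.37,.5,.105,.14),tin=(.33,.5,.27,.39,.102,.12),oil=(.5,.7,-.0,.12,.24,.30),tab=(.5,.62,-.31,-.22,.184,.20)).items():
        q=P[((P>b[::2])&(P<b[1::2])).all(1)]; print(cam,n,len(q),q.mean(0).round(4) if len(q) else '', np.ptp(q[:,2]).round(4) if len(q) else '')
E
```

```text
t 21.95 tcp [0.5872 0.2562 0.3662] [179.99  -0.   -39.84] F [-0.2  1.1 -0.9] w 0.0523 gf 0.0 j [ 41.  14.  10.   0. -85.   9.]
scene high 25 0.0672
scene low 23 0.0692
scene off 20 0.0589
top high 23 0.0721
top low 0 nan
top off 0 nan
scene bar 124 [0.5804 0.2581 0.0923] 0.0096
scene jar 319 [0.5314 0.4237 0.1245] 0.0306
scene tin 272 [0.4237 0.3222 0.1063] 0.011
scene oil 67 [0.6131 0.0534 0.2569] 0.0325
scene tab 18 [ 0.5533 -0.2647  0.188 ] 0.0066
top bar 130 [0.584  0.2578 0.0952] 0.0115
top jar 273 [0.536  0.4192 0.128 ] 0.0344
top tin 275 [0.4294 0.3217 0.1102] 0.0165
top oil 0  
top tab 27 [ 0.5562 -0.2653  0.1908] 0.0113
```

View pics/end.png

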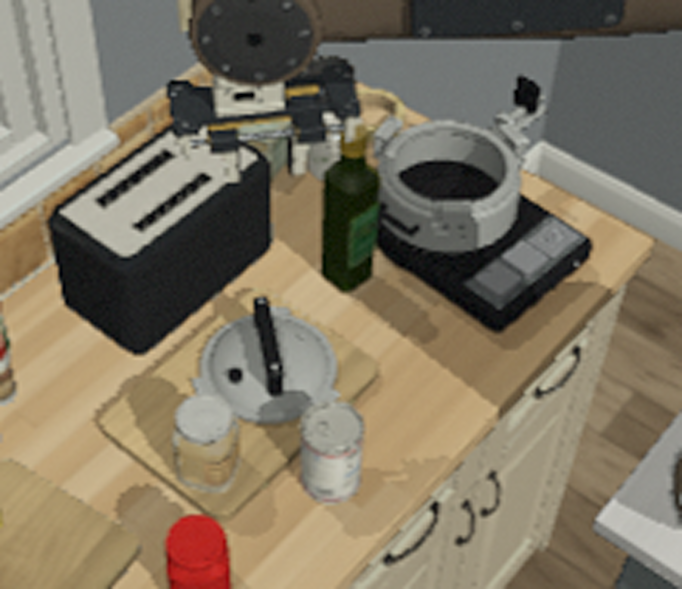

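The lid lies flat on the board with its handle up (268,365). The jar, tin and bottle stand where they were, the pot is open, the tab is out and the off key is down. I'll hand it in.

```bash
python3 -c "
from plant import r
print(r.close_job())"
```

```text
the job is handed in; nothing more can be done
None
```

The job is handed in after about 22 s: I switched the cooker off, drew the catch fully out, turned the lid free, and set it flat and handle up on the board, with the jar, tin and bottle still standing where they were; no verdict was returned.

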